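# Line up the bake test from palest to darkest

## Robot

A 6-joint arm with a two-finger parallel gripper is mounted at the origin on the work surface. World frame = base frame: x ahead of the robot, y to its left, z up, the work surface at z = 0. Lengths are in m, angles in rad, forces in N, time in s.
With the tool pointing down it reaches from about 0.4 to 0.825 m from the base axis. Payload 7 kg.
Tool frame: the origin (TCP) lies midway between the tips of the shut fingers; the grasp point (between the pads) lies 19 mm behind it; z points along the fingers, y is the line along which they close (so a half turn about z gives the same grasp; the last joint's range is limited). The gripper opens to 85 mm and grips with 20 to 120 N. Pads are 22 mm wide; open, the fingers measure 114 mm over their backs; the gripper's body (76 mm by 85 mm) begins 54 mm behind the grasp point. The pads swing forward as they close: fully open they stand 13 mm farther back than shut.
Start: joints at [-0.964, 0.359, 0.012, 0, -1.224, -0.288], TCP at [0.212, -0.641, 0.231] pointing down, gripper open.
Joint ranges: [-3.07, 3.07], [-1.43, 2.12], [-1.02, 1.25], [-3.03, 1.67], [-3.05, -0], [-3.03, 3.03]. Speed limits (rad/s): [2.39, 2.39, 3.01, 3.14, 3.14, 3.14].

## Interface

Orientations are given as a 3x3 rotation matrix whose columns are the frame's x, y, z axes.
In Python, from workcell import bot gives the robot as it stands. Calls block until the motion is done:
- bot.movep(position, orientation): joint-space move of the TCP to a pose.
- bot.servo_line(position, rotation=None, speed=0.15, force_limit=None): straight line of the TCP; rotation=None keeps the orientation; speed is the mean speed in m/s. With force_limit (N) it stops when the force on the tool has changed by that much, and returns True; else False.
- bot.set_joints(angles): joint-space move.
- bot.command_gripper(opening, effort=None): opening from 0.0 (shut) to 1.0 (fully open); effort is the grip in N (None keeps the last); returns when the fingers have stopped.
- bot.sleep(seconds).
- bot.solve_ik(position, orientation): joint angles nearest the present ones, or None.
- bot.state(): the state.
- bot.grab_frame(name): name is "side" or "top"; returns the picture (400x640x3 uint8, blue, green, red); there is no depth.
- bot.camera_params(name): a dict with "camera_matrix" (3x3 intrinsics, pixels), "D" ([k1, k2, p1, p2, k3] as OpenCV has them; the pictures are not rectified), "R" (3x3) and "t" (3): a world point X has camera coordinates R X + t. Camera axes: x right, y down, z forward; pixel columns grow to the right and rows downward; lengths in m; the calibration is good to about 2 mm. A picture is of the moment at which its call begins. camera_params takes no time and is no camera call.
A pose or a line that the arm cannot do raises bot.Unreachable and nothing moves.
- bot.job_done(): hands the job in; it is judged then, once.
Trained networks look in the newest picture that a camera, given by its name, has taken for a name from the list of things; names that differ only in an ending like _2 or _b are one class to them, and where a whole thing is asked for, a point or a joint stands for the part that bears it (a point fixed in the world has none). Each returns a list of dicts, best first, with "confidence" (0 to 1); they miss things now and then, are a little off and sometimes report something else, mostly with a low value. They report only what shows in the picture. A call takes as long as a camera call. They do not tell look-alikes from the thing itself.
- bot.search_frame(camera, query): "bbox" ([left, top, right, bottom] in pixels, round what is visible of it).
The state is a dict: "clock": time; "joint_positions": joint angles; "qd": joint speeds; "joint_efforts": joint torques, N m; "eef_pos": TCP position; "eef_rot": TCP orientation; "force": force on the tool from outside, world axes, zero at the start; "torque": the same for the moment, N m; "gripper_width": opening from 0.0 (shut) to 1.0 (fully open); "gripper_force": force on a finger pad.
Only numpy, scipy, OpenCV 4.12 (cv2) and the standard library are available. Lean on these libraries where they do the work, as an engineer would, in place of code of your own. Each camera call takes 0.05 s, during which the arm holds its last target. There are 200 camera calls.

## Task

Line up the four little test cakes from the cooling rack on the four white cards of the slate board, one upright in the middle of each card, in order of crust shade: the palest on the card next to the orange sticker, then golden, then brown, and the darkest at the far end. Never tip a cake over, and set each one down rather than dropping it.

Things in the scene. Friction and masses are not known exactly. Their poses are not given: they have to be found in the camera images.
- cake_palest: Loose little cake in a straight tan paper case, crust ivory, pale cream-yellow: the palest. Rigid; 52 mm wide, case 40 mm high, dome to 50 mm, 60-130 g. Origin: centre of underside, z up. Starts on the wire rack (top 12 mm above the table), nearer or farther than the board, in a row roughly along y with the other cakes and an idle small metal mould, 24 mm or more apart; the row's long sides are free for fingers.
- cake_golden: Loose little cake in a straight tan paper case, crust golden tan: the second palest. Rigid; 52 mm wide, case 40 mm high, dome to 50 mm, 60-130 g. Origin: centre of underside, z up. Starts on the wire rack (top 12 mm above the table), nearer or farther than the board, in a row roughly along y with the other cakes and an idle small metal mould, 24 mm or more apart; the row's long sides are free for fingers.
- cake_brown: Loose little cake in a straight tan paper case, crust mid brown: the second darkest. Rigid; 52 mm wide, case 40 mm high, dome to 50 mm, 60-130 g. Origin: centre of underside, z up. Starts on the wire rack (top 12 mm above the table), nearer or farther than the board, in a row roughly along y with the other cakes and an idle small metal mould, 24 mm or more apart; the row's long sides are free for fingers.
- cake_darkest: Loose little cake in a straight tan paper case, crust almost black, very dark chocolate brown: the darkest. Rigid; 52 mm wide, case 40 mm high, dome to 50 mm, 60-130 g. Origin: centre of underside, z up. Starts on the wire rack (top 12 mm above the table), nearer or farther than the board, in a row roughly along y with the other cakes and an idle small metal mould, 24 mm or more apart; the row's long sides are free for fingers.
- card_a: Fixed round white card, 72 mm in diameter and 2 mm thick, on the dark grey slate board: the rightmost (lowest y) of its four cards seen from the robot. Origin: centre of its underside, 12 mm above the table (so its top is 14 mm above the table). Cards lie 86 mm apart along their own y axis; x is across the board (80 x 450 x 12 mm).
- card_b: Fixed round white card, 72 mm in diameter and 2 mm thick, on the dark grey slate board: the second from the right of its four cards seen from the robot. Origin: centre of its underside, 12 mm above the table (so its top is 14 mm above the table). Cards lie 86 mm apart along their own y axis; x is across the board (80 x 450 x 12 mm).
- card_c: Fixed round white card, 72 mm in diameter and 2 mm thick, on the dark grey slate board: the third from the right of its four cards seen from the robot. Origin: centre of its underside, 12 mm above the table (so its top is 14 mm above the table). Cards lie 86 mm apart along their own y axis; x is across the board (80 x 450 x 12 mm).
- card_d: Fixed round white card, 72 mm in diameter and 2 mm thick, on the dark grey slate board: the leftmost (highest y) of its four cards seen from the robot. Origin: centre of its underside, 12 mm above the table (so its top is 14 mm above the table). Cards lie 86 mm apart along their own y axis; x is across the board (80 x 450 x 12 mm).
- orange_dot: Fixed flat orange sticker, 36 mm in diameter and 2 mm thick, on the board just beyond one end of the row of cards, 64 mm from the centre of the end card; it may be at either end (a blue sticker of the same size is at the other end). Origin: centre of its underside, 12 mm above the table.
Things that resemble listed ones, but are neither listed nor needed, are in the scene too. Leave any green or turquoise look-alike of the cake_darkest alone.

How it is judged:
By the outcome, as a careful person would: the job done as asked, in the order asked, and still so for the second after the job is handed in, with the robot touching nothing.
It also fails if it takes over 102 s, if anything falls off the work surface, if the arm or the gripper's body presses on something with over 40 N, if the wrist force passes 120 N, or if a joint passes its speed limit or range.

## Working session

There is one attempt and no reset: what is moved stays moved. The work goes in short steps, each a Python script; the robot and the scene stay as the last script left them, time stands still between calls to the robot, and variables do not carry over. Pictures are saved under pics/ and viewed, at most 14 in all, crops included, and the job is handed in when it is done.

```bash
mkdir -p pics
python3 - <<'E'
from workcell import bot
import cv2
for n in("top","side"):
    cv2.imwrite(f"pics/{n}0.png",bot.grab_frame(n)); p=bot.camera_params(n)
    print(n,p, -p["R"].T@p["t"])
    for q in("cake_palest","cake_golden","cake_darkest","card_a","orange_dot"):
        print(q,[( [round(float(v)) for v in d["bbox"]],round(d["confidence"],2)) for d in bot.search_frame(n,q)])
print(bot.state()["clock"],bot.state()["eef_rot"])
E
```

```text
top {'camera_matrix': array([[486.13201339,   0.        , 315.14710597],
       [  0.        , 486.13201339, 203.00735293],
       [  0.        ,   0.        ,   1.        ]]), 'D': array([-0.08986725,  0.        ,  0.        ,  0.        ,  0.        ]), 'R': array([[ 0.00387961, -0.99997895,  0.00520002],
       [-0.97885585, -0.00486105, -0.2044935 ],
       [ 0.20451448, -0.00429672, -0.97885411]]), 't': array([-0.03898121,  0.53269768,  0.91245714])} [ 0.33497478 -0.03247035  1.00229833]
cake_palest [([240, 139, 264, 166], 0.85)]
cake_golden [([326, 133, 351, 162], 0.78)]
cake_darkest [([381, 288, 410, 316], 0.93), ([369, 140, 395, 165], 0.7), ([434, 109, 465, 137], 0.66)]
card_a [([355, 225, 387, 258], 0.9), ([231, 214, 263, 250], 0.88), ([314, 224, 348, 255], 0.85), ([275, 218, 311, 252], 0.81)]
orange_dot [([209, 219, 226, 234], 0.77)]
side {'camera_matrix': array([[411.48974746,   0.        , 325.36207529],
       [  0.        , 411.48974746, 194.00774123],
       [  0.        ,   0.        ,   1.        ]]), 'D': array([0.02962379, 0.        , 0.        , 0.        , 0.    
[... 180 characters left out ...]
9, 0.19729131, 0.78590163])} [0.20197887 0.66830088 0.61694427]
cake_palest [([237, 210, 261, 238], 0.63), ([320, 218, 349, 240], 0.53)]
cake_golden [([270, 167, 293, 194], 0.63), ([288, 265, 307, 279], 0.55)]
cake_darkest [([295, 151, 317, 178], 0.88), ([408, 178, 427, 202], 0.85), ([296, 130, 310, 149], 0.6)]
card_a [([295, 246, 330, 266], 0.86), ([318, 220, 350, 239], 0.68), ([356, 186, 378, 200], 0.64), ([340, 199, 369, 221], 0.55), ([212, 231, 243, 264], 0.28)]
orange_dot [([286, 267, 307, 279], 0.57), ([237, 209, 266, 239], 0.26)]
0.6 [[-9.49616616e-01 -3.13413916e-01  1.45847441e-05]
 [-3.13413916e-01  9.49616615e-01 -4.85204032e-05]
 [ 1.35705421e-06 -5.06468429e-05 -9.99999999e-01]]
```

View pics/top0.png

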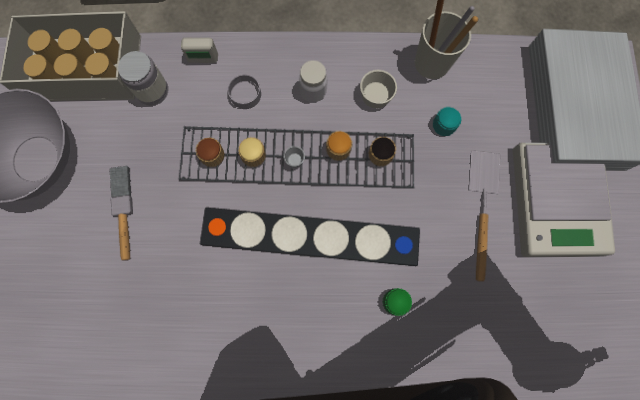

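View pics/side0.png

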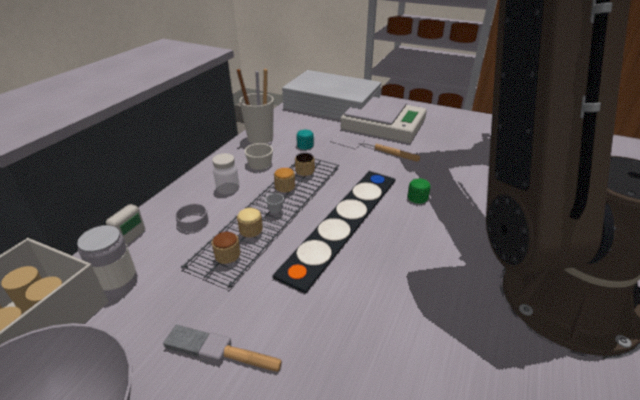

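The top view shows, left to right, brown (208,150), palest (252,150), mould (293,157), golden (339,144) and darkest (383,150). The orange dot is at (217,227), on the high-y end, so palest goes on card_d, golden on c, brown on b and darkest on a. I'll zoom in and segment.

```bash
cat > h.py <<'E'
import numpy as np, cv2
def ray(p,uv,z):
    "pixel -> world point at height z"
    n=cv2.undistortPoints(np.float64([[uv]]),p["camera_matrix"],p["D"])[0,0]
    c=-p["R"].T@p["t"]; d=p["R"].T@np.r_[n,1]
    return c+d*(z-c[2])/d[2]
def proj(p,X):
    return cv2.projectPoints(np.float64(X),cv2.Rodrigues(p["R"])[0],p["t"],p["camera_matrix"],p["D"])[0][:,0]
E
python3 - <<'E'
from workcell import bot
from h import *
p=bot.camera_params("top"); im=cv2.imread("pics/top0.png")
_,w=cv2.threshold(cv2.min(cv2.min(im[:,:,0],im[:,:,1]),im[:,:,2]),165,255,0)
m=np.zeros_like(w); m[205:270,200:425]=255
n,_,s,c=cv2.connectedComponentsWithStats(w&m)
for i in range(1,n):
    if s[i,4]>300: print("card",s[i],c[i].round(1),ray(p,c[i],.014).round(4))
print("dot",ray(p,(217,227),.014).round(3))
g={"brown":(208,150),"palest":(252,150),"golden":(339,144),"darkest":(383,150)}
big=cv2.resize(im[120:180,180:320],None,fx=5,fy=5,interpolation=cv2.INTER_CUBIC)
big2=cv2.resize(im[120:180,290:430],None,fx=5,fy=5,interpolation=cv2.INTER_CUBIC)
t=np.linspace(0,2*np.pi,60)
for k,u in g.items():
    X=ray(p,u,.055);print(k,X.round(4))
    for z,col in((.012,(255,0,0)),(.052,(0,255,0))):
        q=proj(p,np.c_[X[0]+.026*np.cos(t),X[1]+.026*np.sin(t),0*t+z])
        for b,o in((big,180),(big2,290)):
            cv2.polylines(b,[np.int32((q-[o,120]+.5)*5)],True,col,1)
cv2.imwrite("pics/c1.png",np.vstack([big,big2]))
E
```

```text
card [231 214  33  33 869] [247.2 229.7] [0.4848 0.1027 0.014 ]
card [273 218  33  33 874] [288.9 233.8] [0.4768 0.0167 0.014 ]
card [314 222  34  33 878] [330.6 237.8] [ 0.4689 -0.0688  0.014 ]
card [356 226  34  33 878] [372.4 241.9] [ 0.4607 -0.1545  0.014 ]
dot [0.49  0.165 0.014]
brown [0.6426 0.183  0.055 ]
palest [0.6428 0.0927 0.055 ]
golden [ 0.6565 -0.085   0.055 ]
darkest [ 0.6443 -0.1749  0.055 ]
```

View pics/c1.png

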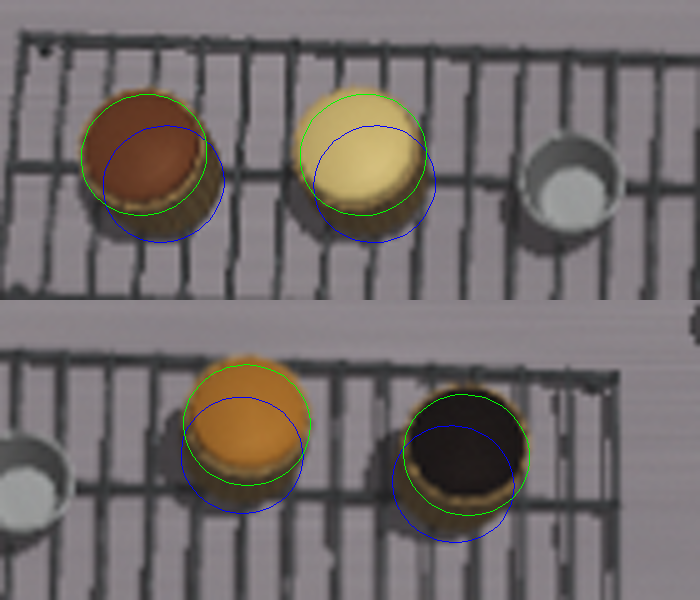

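The outlines fit within about 1–2 px. I'll nudge x by +2 to +3.5 mm and start with the darkest cake.

```bash
cat >> h.py <<'E'
from workcell import bot
PICK=dict(brown=(.6446,.183),palest=(.6443,.0942),golden=(.660,-.085),darkest=(.6473,-.1749))
CARD=dict(palest=(.4848,.1027),golden=(.4768,.0167),brown=(.4689,-.0688),darkest=(.4607,-.1545))
UP=.14
def rot(s=1):
    y=s*np.array([.9956,-.093,0]); y/=np.linalg.norm(y); z=np.array([0,0,-1.])
    return np.c_[np.cross(y,z),y,z]
def transfer(k,R):
    bot.command_gripper(1.0,30)
    bot.movep([*PICK[k],UP],R)
    bot.servo_line([*PICK[k],.017],speed=.1)
    bot.command_gripper(0.0,30)
    s=bot.state(); print(k,"grip",s["gripper_width"],s["gripper_force"])
    bot.servo_line([*PICK[k],UP],speed=.15)
    bot.servo_line([*CARD[k],UP],R,speed=.15)
    bot.servo_line([*CARD[k],.026],speed=.12)
    hit=bot.servo_line([*CARD[k],.0175],speed=.02,force_limit=3)
    s=bot.state(); print("hit",hit,s["eef_pos"].round(4) if hasattr(s["eef_pos"],"round") else s["eef_pos"],"width",s["gripper_width"])
    bot.sleep(.2); bot.command_gripper(1.0); bot.servo_line([*CARD[k],UP],speed=.15)
    print("t",bot.state()["clock"])
E
python3 - <<'E'
from h import *
for s in(1,-1):
    for P in(PICK,CARD):
        for k in P: 
            q=bot.solve_ik([*P[k],.017],rot(s)); print(s,k,None if q is None else np.round(q,2))
best=min((1,-1),key=lambda s:abs(bot.solve_ik([*PICK["darkest"],.017],rot(s))[5])); print(best)
transfer("darkest",rot(best))
cv2.imwrite("pics/t1.png",bot.grab_frame("top")[100:300,180:480]);cv2.imwrite("pics/s1.png",bot.grab_frame("side"))
E
```

```text
1 brown [ 0.57  0.54 -0.23  0.   -0.8   2.48]
1 palest [ 0.44  0.52 -0.28  0.   -0.78  2.6 ]
1 golden [ 0.16  0.54 -0.24  0.   -0.79  2.88]
1 darkest [ 0.03  0.54 -0.23  0.   -0.8   3.02]
1 palest [ 0.61  0.32 -0.64  0.   -0.61  2.44]
1 golden [ 0.45  0.3  -0.68  0.   -0.6   2.6 ]
1 brown [ 0.27  0.29 -0.68  0.   -0.59  2.78]
1 darkest [ 0.08  0.31 -0.66  0.   -0.6   2.97]
-1 brown [ 0.57  0.54 -0.23  0.   -0.8  -0.66]
-1 palest [ 0.44  0.52 -0.28  0.   -0.78 -0.54]
-1 golden [ 0.16  0.54 -0.24  0.   -0.79 -0.26]
-1 darkest [ 0.03  0.54 -0.23  0.   -0.8  -0.12]
-1 palest [ 0.61  0.32 -0.64  0.   -0.61 -0.7 ]
-1 golden [ 0.45  0.3  -0.68  0.   -0.6  -0.54]
-1 brown [ 0.27  0.29 -0.68  0.   -0.59 -0.36]
-1 darkest [ 0.08  0.31 -0.66  0.   -0.6  -0.18]
-1
darkest grip 0.598637029194802 31.530550718307495
hit True [ 0.4612 -0.1545  0.0195] width 0.6021407689519437
t 10.3667
```

View pics/s1.png

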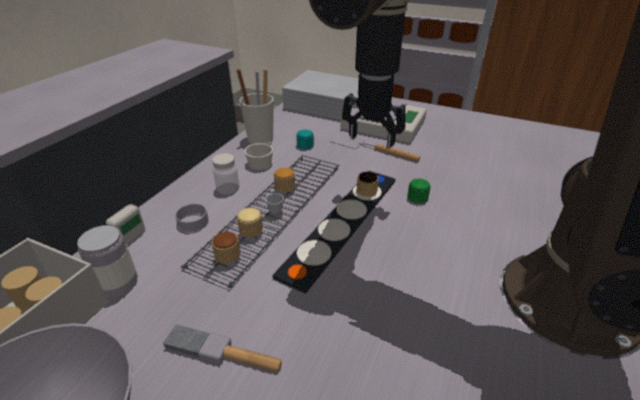

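In the side view, the darkest cake stands upright on card_a (368,185), and contact came at the expected height. I'll do the other three the same way.

Run:
```python
from h import *
for k in("brown","golden","palest"): transfer(k,rot(-1))
bot.movep([.25,-.6,.25],rot(-1))
im=bot.grab_frame("top");p=bot.camera_params("top");o=(190,190)
b=cv2.resize(im[190:290,190:430],None,fx=3,fy=3,interpolation=cv2.INTER_CUBIC)
t=np.linspace(0,2*np.pi,60)
for X in CARD.values():
    for z in(.014,.054):
        q=proj(p,np.c_[X[0]+.026*np.cos(t),X[1]+.026*np.sin(t),0*t+z])
        cv2.polylines(b,[np.int32((q-190+.5)*3)],True,(0,255,0) if z>.02 else (255,0,0),1)
cv2.imwrite("pics/t2.png",b);cv2.imwrite("pics/s2.png",bot.grab_frame("side"));print(bot.state()["clock"])
```

```text
brown grip 0.6016680206207332 31.544750332832336
hit True [ 0.4694 -0.0687  0.0193] width 0.5991289861109633
t 20.175
golden grip 0.5973947599697981 31.5280419588089
hit True [0.4772 0.0169 0.0196] width 0.5983240532879375
t 28.5917
palest grip 0.6007173545285788 31.588010787963867
hit True [0.4852 0.103  0.0196] width 0.5982192808266681
t 36.6417
39.3917
```

View pics/t2.png

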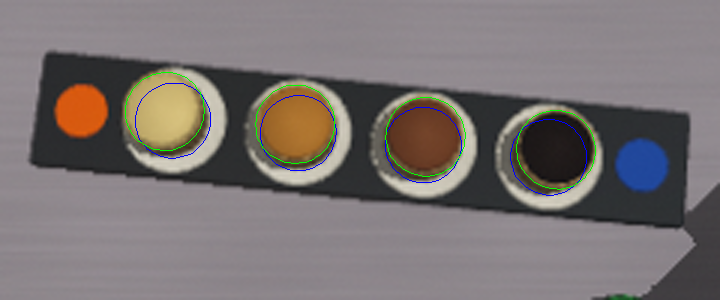

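View pics/s2.png

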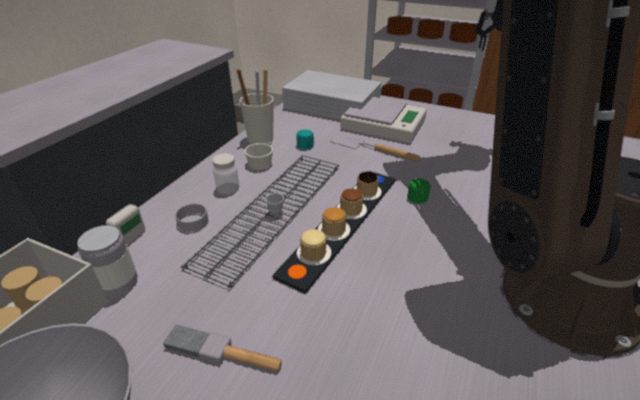

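Palest, golden, brown and darkest run from the orange sticker to the blue one, upright and matching the predicted outlines within about 1 px. The green look-alike hasn't moved (418,190).

```bash
python3 -c "
from workcell import bot
print(bot.job_done())"
```

```text
the job is handed in; nothing more can be done
None
```

The four cakes stand upright and centred on the cards, palest next to the orange sticker through golden and brown to the darkest at the far end; I handed the job in at about 39 s on the robot's clock.

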